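# Roll-check two posts under a roll gauge

### The arm

A 6-joint arm with a two-finger parallel gripper is mounted at the origin on the work surface. World frame = base frame: x ahead of the robot, y to its left, z up, the work surface at z = 0. Lengths are in m, angles in rad, forces in N, time in s.
With the tool pointing down it reaches from about 0.325 to 0.85 m from the base axis. Payload 15.5 kg.
Tool frame: the origin (TCP) lies at the very end of the fingers, on their centre line; the grasp point (between the pads) lies 19 mm behind it; z points along the fingers, y is the direction in which the jaws open and shut (so a half turn about z gives the same grasp; the last joint's range is limited). The gripper opens to 91 mm and grips with 3 to 60 N. Pads are 32 mm wide; open, the fingers measure 118 mm over their backs; the gripper's body (76 mm by 178 mm) begins 60 mm behind the grasp point.
Start: joints at [-0.096, 0.494, 1.345, -0, 1.302, -0.096], TCP at [0.625, 0, 0.214] pointing down, gripper open.
Joint ranges: [-2.91, 2.91], [-0.82, 2.16], [0.22, 2.67], [-1.22, 4.37], [0.12, 2.79], [-3.08, 3.08]. Speed limits (rad/s): [1.89, 1.89, 2.57, 3.01, 3.01, 3.01].

### API

Orientations are given as a unit quaternion [w, x, y, z].
In Python, from workcell import robot gives the robot as it stands.
- The arm moves only by the tool jog_arm, never from a script. Its arguments are lists of equal length, an entry for each row: "grip": the closure in counts, from 0 (fully open) to 255 (shut); "slide": the shift along the world's x, y, z in mm, a list of three; "spin": the turn about the world's z in rad. In form: {"grip": [grip, ...], "slide": [[dx, dy, dz], ...], "spin": [spin, ...]}. A call has 1 to 12 rows; each row is the pose to reach, as a shift and turn from the pose commanded when the call began; what a row does not reach only later rows make up. A row lasts 1/10 s, in which the tool goes at most 50 mm and 8.59 degrees, less where a joint would pass 70% of its speed; a pose out of reach is approached as far as the arm can. A call with a gripper value outside its range is refused whole. The fingers move at their own pace and stop on an object; the grip force is fixed at half the most. Time passes only in rows, so rows that repeat a pose let the fingers close. It gives the time, the measured TCP pose, the force and the opening at its end, in the units of the state.
- robot.observe(): the state, without advancing time (a new reading comes with each control period).
- robot.read_camera(name): name is "scene" or "side" or "wrist"; returns the picture (420x560x3 uint8, red, green, blue); there is no depth.
- robot.camera_info(name): a dict with "fx", "fy", "cx", "cy" (pixels), "k1" (the pictures are not rectified: a ray, as slopes to the right and down, at radius r is drawn at 1 + k1 r^2 times it, then the intrinsics apply), "R" (3x3) and "t" (3): a world point X has camera coordinates R X + t. Camera axes: x right, y down, z forward; pixel columns grow to the right and rows downward; lengths in m; the calibration is good to about 2 mm. A picture is of the moment at which its call begins: read the wrist's pose just before it. camera_info takes no time and is no camera call; for the wrist camera it gives the pose at the moment of the call.
- robot.finish_job(): hands the job in, once; it reports no verdict.
Trained networks look in the newest picture that a camera, given by its name, has taken for a name from the list of things; names that differ only in an ending like _2 or _b are one class to them, and where a whole thing is asked for, a point or a joint stands for the part that bears it (a point fixed in the world has none). Each returns a list of dicts, best first, with "p" (0 to 1); they miss things now and then, are a little off and sometimes report something else, mostly with a low value. They report only what shows in the picture. A call takes as long as a camera call.
- robot.boxes_of(label, camera): "centre" ([column, row] in pixels, amid what is visible of it).
- robot.trace(label, camera): "region" (420x560 bool, what is visible of it) and "centre" ([column, row] in pixels, amid what is visible of it).
- robot.tip_of(label, camera): "centre" ([column, row] in pixels: a listed point, or the origin of a listed thing).
The state is a dict: "time": time; "joints": joint angles; "qvel": joint speeds; "joint_torque": joint torques, N m; "tcp_pos": TCP position; "eef_rot": TCP orientation; "ft_force": force on the tool from outside, world axes, zero at the start; "torque": the same for the moment, N m; "grip_width": opening from 0.0 (shut) to 1.0 (fully open).
Only numpy, scipy, OpenCV 4.12 (cv2) and the standard library are available. Lean on these libraries where they do the work, as an engineer would, in place of code of your own. Each camera call takes 0.05 s, during which the arm holds its last target. There are 200 camera calls.

### The job

Roll both dark posts, one at a time, slowly along the flat plate and under the two jaws of the roll gauge, pushing lightly from behind and feeling for any that wobbles and catches. Roll the true one right through into the groove at the stop bar, without lifting it off the plate; the one with swollen ends must be tried too, but as soon as it catches under the jaws do not force it: draw it back out and lay it down in the grey reject tray. Never press hard on the gauge, and leave the other things on the bench where they are.

Things in the scene. Friction and masses are not known exactly. Their poses are not given: they have to be found in the camera images.
- plate: fixed flat aluminium plate, top 20 mm above the table, spanning x -120..120, y -215..100 mm of its frame. Origin: on the table, mid-width, below the entry edge of the gauge's jaws. Posts are rolled towards its +y; x is across
- groove (a point): middle of the groove across the plate's far end, on its floor, 5 mm below the plate's top; axes as the plate. The groove is 26 mm wide, y 100..126 mm of the plate, up to the stop bar. A post rolled home lies in it, centre 27 mm above the table, y 109..114 mm
- gauge: steel roll gauge on the plate, same origin and axes: a jaw over each end of a passing post, y 0..64 mm, lips at |x| 52..108 mm, underside 26 mm and top 38 mm above the plate's top; between the lips 104 mm is open above for the fingers. Uprights under the lips stand 188 mm apart. Stop bar: y 126..142 mm, top 21 mm above the plate's top
- entry (a point): mid-width, on the plate's top, at the jaws' entry edge; axes as the plate. Pushed from behind, a true post rolls through with under 1 N; a swollen one lifts and rocks with 1 to 2 N and short knocks, then sticks fast under the lips, near this edge, the force climbing steeply. Caught there it cannot be lifted: draw it back along -y till its centre is 30 mm before this point
- post_a: one of two dark steel posts, diameter 24 mm, length 160 mm, about 0.45 kg; one is true, the other has its last 26 mm at each end swollen 4 mm to one side, which is not told. Origin: on its axis at mid-length (grasp there, across the 24 mm); x runs along the post, y and z turn as it rolls. At first both lie crosswise on the plate, one behind the other, 65 mm or more between centres, 60 to 170 mm before the jaws
- post_b: one of two dark steel posts, diameter 24 mm, length 160 mm, about 0.45 kg; one is true, the other has its last 26 mm at each end swollen 4 mm to one side, which is not told. Origin: on its axis at mid-length (grasp there, across the 24 mm); x runs along the post, y and z turn as it rolls. At first both lie crosswise on the plate, one behind the other, 65 mm or more between centres, 60 to 170 mm before the jaws
- tray: grey open reject tray, fixed, outside 230 (x) x 120 (y) x 35 mm high, walls 4 mm, floor top 4 mm above the table. Origin: underside centre
- carton_a: bystander, leave alone: white carton, 60 x 90 x 50 mm; origin at its underside
- carton_b: bystander, leave alone: white carton, 60 x 90 x 50 mm; origin at its underside
- driver: bystander, leave alone: screwdriver lying down; origin at its underside
- tape: bystander, leave alone: black tape measure, 65 x 60 x 32 mm; origin at its underside
- lens: bystander, leave alone: grey lens barrel standing upright beside the plate, 40 mm across, 47 mm high; origin at its underside

How it is judged:
By the outcome, as a careful person would: the job done as asked, in the order asked, and still so for the second after the job is handed in, with the robot touching nothing.
It also fails if it takes over 72 s, if anything falls off the work surface, if the arm or the gripper's body presses on something with over 40 N, if the wrist force passes 120 N, or if a joint passes its speed limit or range.

## Working session

There is one attempt and no reset: what is moved stays moved. The work goes in short steps, Python scripts to look and compute and a tool call to move; the robot and the scene stay as the last step left them, time stands still between calls to the robot, and variables do not carry over. Pictures are saved under pics/ and viewed, about 8 in all and at most 12, crops included, and the job is handed in when it is done.

Besides the shell and the picture viewer there is one more tool, called after "Call:" by a JSON object that holds its "op" and its "data". jog_arm: Moves the arm, as the interface text tells. Its arguments: {"type":"object","properties":{"grip":{"type":"array","items":{"type":"number"}},"slide":{"type":"array","items":{"type":"array","items":{"type":"number"}}},"spin":{"type":"array","items":{"type":"number"}}},"required":["grip","slide","spin"]}

```bash
ls; mkdir -p pics
cat > h.py <<'E'
import numpy as np, cv2
from workcell import robot
def ray(ci,px):
    xd=np.array([(px[0]-ci["cx"])/ci["fx"],(px[1]-ci["cy"])/ci["fy"]]); u=xd.copy()
    for _ in range(20): u=xd/(1+ci["k1"]*(u@u))
    R=np.array(ci["R"]);t=np.array(ci["t"])
    return -R.T@t, R.T@np.array([u[0],u[1],1.])
def onz(ci,px,z):
    o,d=ray(ci,px); return o+d*(z-o[2])/d[2]
def proj(ci,X):
    c=np.array(ci["R"])@np.array(X)+np.array(ci["t"]); u=c[:2]/c[2]; u=u*(1+ci["k1"]*(u@u))
    return np.array([u[0]*ci["fx"]+ci["cx"],u[1]*ci["fy"]+ci["cy"]])
def shot(n,f=None):
    im=robot.read_camera(n)
    if f: cv2.imwrite("pics/"+f,cv2.cvtColor(im,cv2.COLOR_RGB2BGR))
    return im
E
python3 - <<'E'
from h import *
ims=[]
for c in ["scene","side","wrist"]:
    ims.append(shot(c,c+"0.png")); ci=robot.camera_info(c); o,_=ray(ci,(280,210)); print(c,o.round(3), ci["fx"])
    for l,z in [("plate",0),("groove",.015),("entry",.02),("post_a",.032),("tray",0),("gauge",0),("carton_a",0),("driver",0),("tape",0),("lens",0)]:
        for r in robot.tip_of(l,c)[:3]:
            if r["p"]>.2: print(l,round(r["p"],2),np.round(r["centre"]),onz(ci,r["centre"],z).round(3)[:2])
cv2.imwrite("pics/a.png",cv2.cvtColor(cv2.resize(np.vstack([ims[0],ims[1]]),(400*2//2*1,600)),cv2.COLOR_RGB2BGR))
E
```

```text
pics
scene [1.102 0.588 0.683] 455.6838538692637
plate 0.76 [274. 249.] [ 0.587 -0.003]
plate 0.5 [256. 146.] [ 0.301 -0.409]
plate 0.27 [300. 360.] [0.754 0.25 ]
groove 0.56 [317. 269.] [0.575 0.118]
entry 0.72 [435. 316.] [0.509 0.366]
entry 0.66 [270. 244.] [ 0.596 -0.007]
post_a 0.67 [222. 217.] [ 0.624 -0.146]
post_a 0.66 [250. 230.] [ 0.609 -0.063]
tray 0.67 [436. 318.] [0.494 0.363]
gauge 0.94 [273. 256.] [0.605 0.011]
gauge 0.44 [206. 170.] [ 0.499 -0.4  ]
carton_a 0.85 [256. 149.] [ 0.313 -0.393]
carton_a 0.65 [141. 197.] [ 0.706 -0.403]
carton_a 0.52 [435. 317.] [0.492 0.361]
driver 0.75 [205. 174.] [ 0.514 -0.384]
driver 0.43 [141. 198.] [ 0.709 -0.4  ]
tape 0.59 [301. 360.] [0.752 0.252]
tape 0.32 [273. 244.] [ 0.576 -0.021]
lens 0.97 [226. 293.] [0.749 0.03 ]
side [ 0.399 -0.978  0.601] 390.12750259771104
plate 0.9 [301. 220.] [0.59  0.001]
plate 0.39 [332. 181.] [0.747 0.258]
groove 0.7 [296. 198.] [0.591 0.118]
entry 0.66 [305. 212.] [0.604 0.016]
post_a 0.66 [309. 226.] [ 0.596 -0.081]
post_a 0.59 [318. 235.] [ 0.611 -0.131]
tray 0.8 [258. 169.] [0.489 0.388]
carton_a 0.9 [387. 315.] [ 0.708 -0.401]
carton_a 0.63 [196. 326.] [ 0.308 -0.391]
driver 0.8 [292. 316.] [ 0.506 -0.382]
tape 0.72 [332. 180.] [0.747 0.27 ]
lens 0.7 [352. 214.] [0.753 0.026]
wrist [0.625 0.08  0.384] 343.5789290961519
plate 0.6 [260. 169.] [0.599 0.008]
groove 0.66 [248.  60.] [0.591 0.12 ]
entry 0.59 [258. 170.] [0.599 0.01 ]
post_a 0.58 [262. 241.] [ 0.602 -0.067]
carton_a 0.57 [248.  60.] [0.59  0.121]
lens 0.76 [399. 150.] [0.755 0.028]
```

View pics/scene0.png

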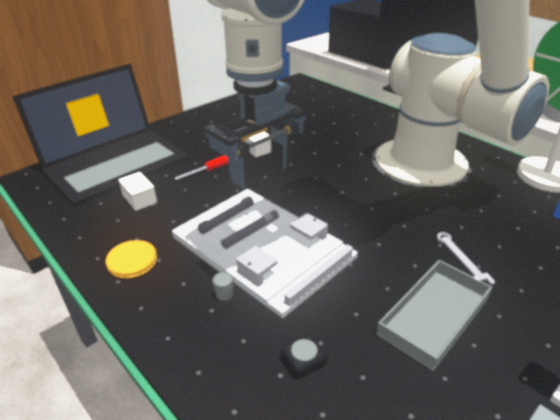

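View pics/side0.png

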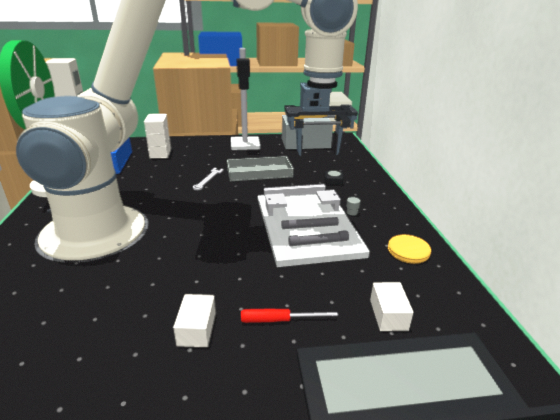

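The scene view shows the plate with two posts (222,217) and (250,230) before the jaws. The tray is at (436,315) and the lens at (223,287), beside the plate. Next I'll look at the wrist view.

View pics/wrist0.png

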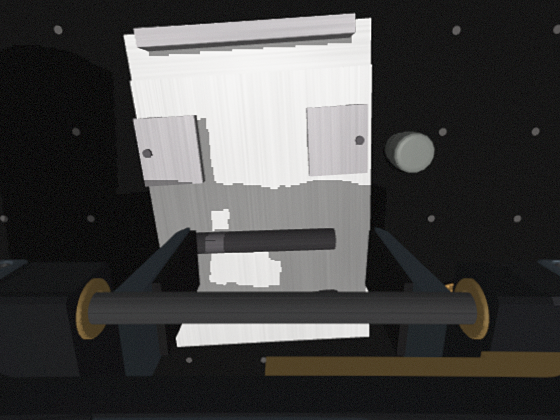

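Run:
```python
from h import *
from scipy.optimize import least_squares
ci=robot.camera_info("wrist")
P=[((-.108,0,.058),(150,184)),((-.052,0,.058),(203,181)),((.052,0,.058),(310,176)),((.108,0,.058),(367,174)),((-.108,.064,.058),(134,120)),((-.052,.064,.058),(196,115)),((.052,.064,.058),(307,107)),((.108,.064,.058),(367,104)),((-.12,-.215,.02),(177,346)),((.12,-.215,.02),(369,336))]
def T(p,X):
    c,s=np.cos(p[2]),np.sin(p[2]); return np.array([p[0]+c*X[0]-s*X[1],p[1]+s*X[0]+c*X[1],X[2]])
f=lambda p:np.concatenate([proj(ci,T(p,X))-np.array(q) for X,q in P])
r=least_squares(f,[.6,.01,.08],loss="soft_l1"); p=r.x;print(p.round(4));print(f(p).reshape(-1,2).round(1))
np.save("plate.npy",p)
def inv(p,X):
    c,s=np.cos(p[2]),np.sin(p[2]);d=np.array(X[:2])-p[:2];return np.array([c*d[0]+s*d[1],-s*d[0]+c*d[1]])
print("groove",T(p,(0,.113,.015)))
for cam in ["scene","side","wrist"]:
    shot(cam); ci2=robot.camera_info(cam)
    for r in robot.trace("post_a",cam)[:2]:
        m=np.argwhere(r["region"])[:,::-1]; w=np.array([onz(ci2,q,.032)[:2] for q in m]);c=w.mean(0)
        v=np.linalg.svd(w-c,full_matrices=False)[2][0]; e=(w-c)@v
        print(cam,round(r["p"],2),len(m),c.round(4),"plate",inv(p,c).round(4),"ang",np.arctan2(v[1]*np.sign(v[0]),abs(v[0])).round(3),np.ptp(e).round(3))
    for r in robot.trace("tray",cam)[:1]:
        if r["p"]>.4:
            h=cv2.minAreaRect(np.array([onz(ci2,q,.035)[:2] for q in np.argwhere(r["region"])[:,::-1]],np.float32));print("tray",cam,h)
```

```text
[0.5999 0.0081 0.0594]
[[-4.5  2. ]
 [ 0.   1.7]
 [ 0.2  0.4]
 [ 1.5 -1. ]
 [-0.8 -1.9]
 [-1.8 -0.5]
 [ 0.7  0.5]
 [ 2.4 -0.4]
 [-0.1  0.3]
 [-0.1  0.4]]
groove [0.59317721 0.12092184 0.015     ]
scene 0.94 613 [ 0.6068 -0.068 ] plate [ 0.0024 -0.0764] ang 0.064 0.171
scene 0.72 503 [ 0.6154 -0.148 ] plate [ 0.0062 -0.1568] ang 0.111 0.174
tray scene ((0.5051412582397461, 0.3607025742530823), (0.25520429015159607, 0.12818211317062378), 4.78630256652832)
side 0.8 502 [ 0.5967 -0.0665] plate [-0.0076 -0.0743] ang 0.06 0.165
side 0.68 230 [0.7384 0.2255] plate [0.1511 0.2088] ang 1.218 0.113
tray side ((0.4892672002315521, 0.32271578907966614), (0.2324090451002121, 0.1938219517469406), 4.588289260864258)
wrist 0.75 2972 [ 0.6066 -0.0662] plate [ 0.0023 -0.0746] ang 0.033 0.153
```

Call:
{"op": "jog_arm", "data": {"grip": [100, 100, 100, 100, 100, 100, 100, 100, 100, 100, 100, 100], "slide": [[-20, -67, -30], [-20, -67, -60], [-20, -67, -90], [-20, -67, -100], [-20, -67, -100], [-20, -67, -100], [-20, -67, -100], [-20, -67, -100], [-20, -67, -100], [-20, -67, -100], [-20, -67, -100], [-20, -67, -100]], "spin": [-1.51, -1.51, -1.51, -1.51, -1.51, -1.51, -1.51, -1.51, -1.51, -1.51, -1.51, -1.51]}}

```text
time: 3.3
tcp_pos: [0.605, -0.067, 0.1139]
eef_rot: [0.0, 0.999, 0.032, 0.0]
ft_force: [-0.4, -0.5, -0.9]
grip_width: 0.61
```

Run:
```python
from h import *
s=robot.observe(); print(s["time"],s["tcp_pos"],s["eef_rot"],s["ft_force"],s["grip_width"])
shot("wrist","w1.png"); ci=robot.camera_info("scene")
c=[onz(ci,q,.035)[:2] for q in [(380,325),(440,263),(491,292),(434,352)]]
print(np.round(c,3),np.mean(c,0)); print([np.linalg.norm(c[i]-c[i-1]).round(3) for i in range(4)])
```

```text
3.3 [ 0.6050215  -0.0670057   0.11393272] [2.17203465e-06 9.99474237e-01 3.24229925e-02 7.86108241e-06] [-0.38686792 -0.52376905 -0.8954119 ] 0.6095108033907943
[[0.613 0.313]
 [0.389 0.298]
 [0.389 0.415]
 [0.593 0.414]] [0.49622399 0.36006466]
[np.float64(0.104), np.float64(0.225), np.float64(0.117), np.float64(0.205)]
```

View pics/w1.png

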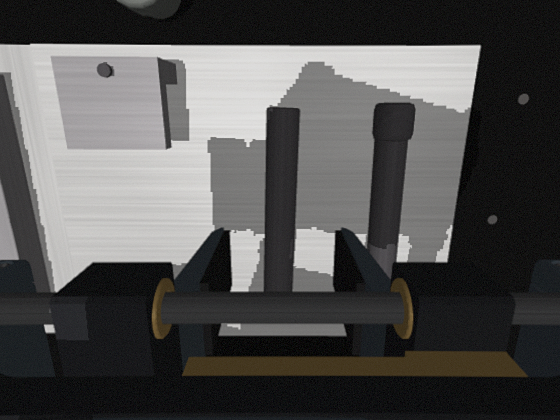

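The wrist view shows the front post (282,200) centred between the fingers. The rear post's end (393,122) is visibly thicker, so the rear one is probably the swollen one. I'll descend astride the front post.

Call:
{"op": "jog_arm", "data": {"grip": [100, 100, 100, 100, 145, 145, 145, 145, 145], "slide": [[0, 0, -30], [0, 0, -55], [0, 0, -75], [0, 0, -86], [0, 0, -87], [0, 0, -87], [0, 0, -87], [0, 0, -87], [0, 0, -87]], "spin": [0, 0, 0, 0, 0, 0, 0, 0, 0]}}

```text
time: 4.25
tcp_pos: [0.6054, -0.0671, 0.0276]
eef_rot: [0.0, 1.0, 0.03, 0.001]
ft_force: [0.4, -0.5, 0.1]
grip_width: 0.43
```

Call:
{"op": "jog_arm", "data": {"grip": [145, 145, 145, 145, 145, 145, 145, 145, 145, 145, 145, 145], "slide": [[-0.2, 3, 0], [-0.4, 6, 0], [-0.5, 8, 0], [-0.6, 10, 0], [-0.8, 13, 0], [-1, 16, 0], [-1.2, 19, 0], [-1.4, 22, 0], [-1.6, 25, 0], [-1.8, 28, 0], [-2, 31, 0], [-2.2, 34, 0]], "spin": [0, 0, 0, 0, 0, 0, 0, 0, 0, 0, 0, 0]}}

```text
time: 5.45
tcp_pos: [0.6028, -0.0328, 0.0269]
eef_rot: [-0.0, 1.0, 0.03, 0.0]
ft_force: [-0.5, -0.3, 0.7]
grip_width: 0.431
```

Call:
{"op": "jog_arm", "data": {"grip": [145, 145, 145, 145, 145, 145, 145, 145, 145], "slide": [[-0.2, 3, 0], [-0.4, 6, 0], [-0.6, 9, 0], [-0.8, 12, 0], [-1, 15, 0], [-1.2, 18, 0], [-1.4, 21, 0], [-1.6, 24, 0], [-1.8, 27, 0]], "spin": [0, 0, 0, 0, 0, 0, 0, 0, 0]}}

```text
time: 6.35
tcp_pos: [0.601, -0.0057, 0.0269]
eef_rot: [-0.0, 1.0, 0.03, -0.0]
ft_force: [0.1, -0.0, -0.0]
grip_width: 0.431
```

Run:
```python
from h import *
s=robot.observe(); print(s["time"],s["tcp_pos"],s["ft_force"])
shot("wrist","w2.png")
```

```text
6.35 [ 0.60096766 -0.00572239  0.02691843] [ 0.1174849  -0.03631937 -0.01845692]
```

View pics/w2.png

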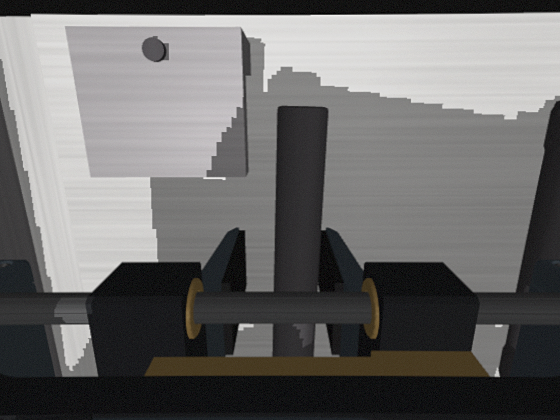

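The post (302,200) lies against the rear finger, straight, about 20 mm before the jaw. I'll roll it on slowly.

Call:
{"op": "jog_arm", "data": {"grip": [145, 145, 145, 145, 145, 145, 145, 145, 145, 145, 145, 145], "slide": [[-0.1, 2, 0], [-0.2, 4, 0], [-0.4, 6, 0], [-0.5, 8, 0], [-0.6, 10, 0], [-0.7, 12, 0], [-0.9, 14, 0], [-1, 16, 0], [-1.1, 18, 0], [-1.2, 20, 0], [-1.3, 21.5, 0], [-1.4, 23, 0]], "spin": [0, 0, 0, 0, 0, 0, 0, 0, 0, 0, 0, 0]}}

```text
time: 7.6
tcp_pos: [0.5996, 0.0171, 0.0269]
eef_rot: [0.0, 1.0, 0.03, -0.0]
ft_force: [-0.9, -0.2, 1.3]
grip_width: 0.432
```

Call:
{"op": "jog_arm", "data": {"grip": [145, 145, 145, 145, 145], "slide": [[-0.1, 1.5, 0], [-0.2, 3, 0], [-0.3, 4.5, 0], [-0.4, 6, 0], [-0.5, 7.5, 0]], "spin": [0, 0, 0, 0, 0]}}

```text
time: 8.1
tcp_pos: [0.5991, 0.0246, 0.0269]
eef_rot: [0.0, 1.0, 0.03, -0.0]
ft_force: [0.0, -0.2, 0.5]
grip_width: 0.431
```

Call:
{"op": "jog_arm", "data": {"grip": [145, 145, 145, 145, 145], "slide": [[-0.1, 1.5, 0], [-0.2, 3, 0], [-0.3, 4.5, 0], [-0.4, 6, 0], [-0.5, 7.5, 0]], "spin": [0, 0, 0, 0, 0]}}

```text
time: 8.6
tcp_pos: [0.5986, 0.0321, 0.0269]
eef_rot: [-0.0, 1.0, 0.03, 0.0]
ft_force: [-0.3, -0.4, 0.4]
grip_width: 0.434
```

Call:
{"op": "jog_arm", "data": {"grip": [145, 145, 145, 145, 145, 145, 145, 145, 145, 145, 145, 145], "slide": [[-0.1, 2.5, 0], [-0.3, 5, 0], [-0.5, 7.5, 0], [-0.6, 10, 0], [-0.8, 12.5, 0], [-0.9, 15, 0], [-1.1, 17.5, 0], [-1.2, 20, 0], [-1.4, 22.5, 0], [-1.5, 25, 0], [-1.7, 27.5, 0], [-1.8, 30, 0]], "spin": [0, 0, 0, 0, 0, 0, 0, 0, 0, 0, 0, 0]}}

```text
time: 9.8
tcp_pos: [0.5968, 0.0622, 0.0269]
eef_rot: [-0.0, 1.0, 0.03, 0.0]
ft_force: [-0.0, -0.8, 0.8]
grip_width: 0.434
```

Call:
{"op": "jog_arm", "data": {"grip": [145, 145, 145, 145, 145, 145, 145, 145, 145, 145, 145, 145], "slide": [[-0.1, 2.5, 0], [-0.3, 5, 0], [-0.5, 7.5, 0], [-0.6, 10, 0], [-0.8, 12.5, 0], [-0.9, 15, 0], [-1.1, 17.5, 0], [-1.2, 20, 0], [-1.4, 22, 0], [-1.5, 24, 0], [-1.5, 25, 0], [-1.6, 26, 0]], "spin": [0, 0, 0, 0, 0, 0, 0, 0, 0, 0, 0, 0]}}

```text
time: 11.0
tcp_pos: [0.5952, 0.0881, 0.0269]
eef_rot: [0.0, 1.0, 0.03, 0.0]
ft_force: [0.9, -1.0, 0.4]
grip_width: 0.424
```

Run:
```python
from h import *
shot("wrist","w3.png")
```

```text
(no output)
```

View pics/w3.png

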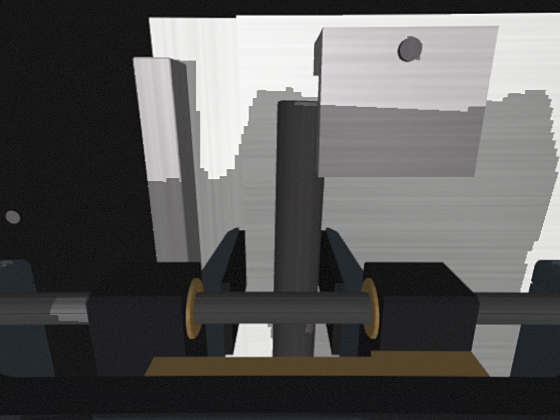

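The post (298,200) has emerged from the jaws, with about 40 mm to go. The front finger would meet the stop bar, so I'll step behind the post and close.

Call:
{"op": "jog_arm", "data": {"grip": [145, 145, 145, 145, 145, 255, 255, 255, 255, 255, 255], "slide": [[0.4, -6, 0], [0.4, -6, 10], [0.4, -6, 30], [0.4, -6, 50], [2.8, -46, 50], [2.8, -46, 50], [2.8, -46, 50], [2.8, -46, 20], [2.8, -46, 0], [2.8, -46, 0], [2.8, -46, 0]], "spin": [0, 0, 0, 0, 0, 0, 0, 0, 0, 0, 0]}}

```text
time: 12.15
tcp_pos: [0.5979, 0.0425, 0.0272]
eef_rot: [-0.0, 1.0, 0.031, -0.0]
ft_force: [-0.1, -0.5, 0.4]
grip_width: 0.012
```

Run:
```python
from h import *
shot("wrist","w4.png")
```

```text
(no output)
```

View pics/w4.png

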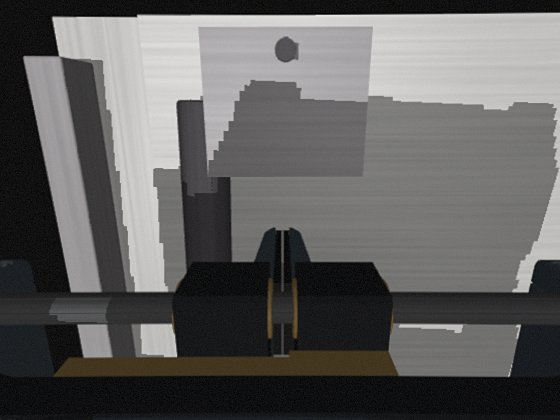

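Call:
{"op": "jog_arm", "data": {"grip": [255, 255, 255, 255, 255, 255, 255, 255, 255, 255, 255, 255], "slide": [[-0.2, 3, 0], [-0.4, 6, 0], [-0.6, 9, 0], [-0.8, 12, 0], [-0.9, 15, 0], [-1.1, 18, 0], [-1.3, 21, 0], [-1.5, 24, 0], [-1.7, 27, 0], [-1.8, 30, 0], [-2, 33, 0], [-2.2, 36, 0]], "spin": [0, 0, 0, 0, 0, 0, 0, 0, 0, 0, 0, 0]}}

```text
time: 13.4
tcp_pos: [0.5958, 0.0783, 0.0269]
eef_rot: [-0.0, 1.0, 0.03, 0.0]
ft_force: [0.3, -0.1, 0.1]
grip_width: 0.005
```

Call:
{"op": "jog_arm", "data": {"grip": [255, 255, 255, 255, 255, 255], "slide": [[-0.2, 2, 0], [-0.3, 4, 0], [-0.4, 6, 0], [-0.5, 8, 0], [-0.6, 10, 0], [-0.7, 11, 0]], "spin": [0, 0, 0, 0, 0, 0]}}

```text
time: 14.0
tcp_pos: [0.595, 0.0892, 0.0269]
eef_rot: [-0.0, 1.0, 0.03, -0.0]
ft_force: [-0.5, -0.2, -0.3]
grip_width: 0.006
```

Run:
```python
from h import *
shot("wrist","w5.png")
```

```text
(no output)
```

View pics/w5.png

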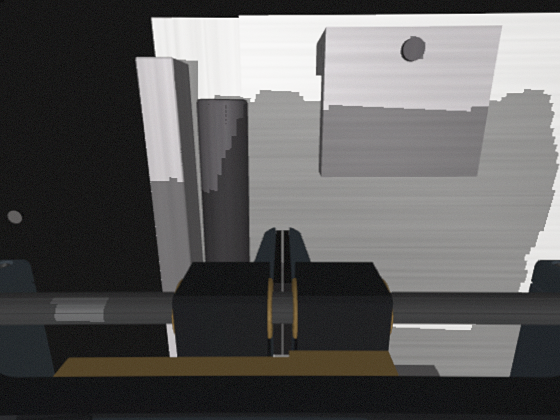

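Run:
```python
from h import *
ci=robot.camera_info("wrist"); p=np.load("plate.npy")
def T(X):
    c,s=np.cos(p[2]),np.sin(p[2]); return np.array([p[0]+c*X[0]-s*X[1],p[1]+s*X[0]+c*X[1],X[2]])
def sil(y,z,x=.05):
    cs=[proj(ci,T((x,y+.012*np.cos(a),z+.012*np.sin(a)))) for a in np.linspace(0,6.28,60)]
    u=[c[0] for c in cs]; return round(min(u),1),round(max(u),1),round(np.mean([c[1] for c in cs]))
for y,z in [(.114,.027),(.111,.027),(.109,.027),(.1,.032),(.095,.032),(.09,.032)]: print(y,z,sil(y,z))
print("bar top edge",proj(ci,T((.05,.126,.041))),"lip",proj(ci,T((.052,.064,.058))))
g=cv2.cvtColor(cv2.imread("pics/w5.png"),cv2.COLOR_BGR2GRAY); 
r=sil(.111,.027)[2]; print(r,g[r,180:262:2])
```

```text
0.114 0.027 (np.float64(189.7), np.float64(238.9), 166)
0.111 0.027 (np.float64(195.8), np.float64(244.8), 166)
0.109 0.027 (np.float64(199.9), np.float64(248.9), 166)
0.1 0.032 (np.float64(216.4), np.float64(266.4), 168)
0.095 0.032 (np.float64(226.9), np.float64(276.7), 168)
0.09 0.032 (np.float64(237.3), np.float64(287.1), 168)
bar top edge [182.64534845 171.15077962] lip [322.21181466 174.46388677]
166 [193 119  70  74  71  73  72  73 126 152  75  70  75  86  83  86  93  96
  96 100 103  60  62  60  63  59  62  58  54  55  53  48  51  40  94 155
 155 153 154 154 152]
```

The silhouette (columns 200–248) matches y≈109 mm, z 27 mm, so the true post lies in the groove. Now for the rear post.

Call:
{"op": "jog_arm", "data": {"grip": [255, 255, 255, 255, 100, 100, 100, 100, 100, 100, 100, 100], "slide": [[0.3, -5, 0], [0.3, -5, 25], [0.3, -5, 60], [0.3, -5, 87], [3, -45, 87], [6, -90, 87], [9, -135, 87], [13, -180, 87], [16, -220, 87], [16, -228, 87], [16, -228, 87], [16, -228, 87]], "spin": [0, 0, 0, 0, 0, 0, 0, 0, 0, 0, 0, 0]}}

```text
time: 15.25
tcp_pos: [0.6108, -0.1383, 0.1138]
eef_rot: [-0.0, 1.0, 0.03, -0.0]
ft_force: [-0.5, -0.3, -0.1]
grip_width: 0.602
```

Run:
```python
from h import *
s=robot.observe(); print(s["time"],s["tcp_pos"],s["grip_width"])
shot("wrist","w6.png"); ci=robot.camera_info("wrist")
for r in robot.trace("post_b","wrist")[:2]:
    m=np.argwhere(r["region"])[:,::-1]; w=np.array([onz(ci,q,.032)[:2] for q in m])
    print(r["p"],len(m),w.mean(0),[ (round(a,3),w[(w[:,0]>a)&(w[:,0]<a+.01)][:,1].min().round(4),w[(w[:,0]>a)&(w[:,0]<a+.01)][:,1].max().round(4)) for a in np.arange(w[:,0].min(),w[:,0].max()-.005,.02)], w[:,0].max())
```

```text
15.25 [ 0.61078251 -0.13830245  0.11377734] 0.6021798008543302
0.95 6097 [ 0.62334272 -0.14570988] [(np.float64(0.543), np.float64(-0.1651), np.float64(-0.1375)), (np.float64(0.563), np.float64(-0.1619), np.float64(-0.1379)), (np.float64(0.583), np.float64(-0.1603), np.float64(-0.136)), (np.float64(0.603), np.float64(-0.1587), np.float64(-0.1348)), (np.float64(0.623), np.float64(-0.157), np.float64(-0.1337)), (np.float64(0.643), np.float64(-0.1561), np.float64(-0.1323)), (np.float64(0.663), np.float64(-0.156), np.float64(-0.1286)), (np.float64(0.683), np.float64(-0.155), np.float64(-0.1279))] 0.6908721777591119
```

View pics/w6.png

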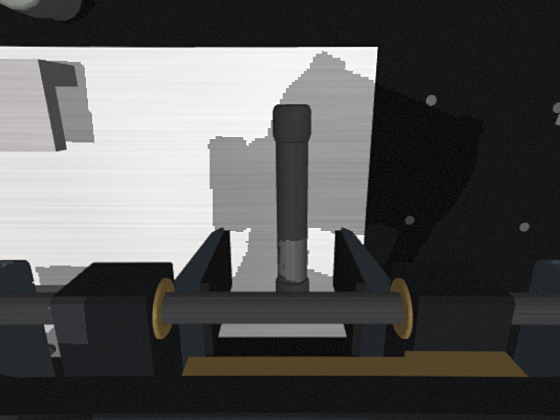

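The wrist view shows the rear post with swollen ends (292,122) and (292,285), centred near world (0.614, −0.146). I'll descend astride it and roll it.

Call:
{"op": "jog_arm", "data": {"grip": [100, 100, 100, 100, 145, 145, 145, 145, 145], "slide": [[3, -8, -20], [3, -8, -50], [3, -8, -75], [3, -8, -86], [3, -8, -87], [3, -8, -87], [3, -8, -87], [3, -8, -87], [3, -8, -87]], "spin": [0, 0, 0, 0, 0, 0, 0, 0, 0]}}

```text
time: 16.25
tcp_pos: [0.6145, -0.1471, 0.0277]
eef_rot: [0.0, 1.0, 0.03, 0.001]
ft_force: [0.2, -1.3, -0.4]
grip_width: 0.431
```

Call:
{"op": "jog_arm", "data": {"grip": [145, 145, 145, 145, 145, 145, 145, 145, 145, 145, 145, 145], "slide": [[-0.2, 3, 0], [-0.4, 6, 0], [-0.5, 8, 0], [-0.7, 11, 0], [-0.9, 14, 0], [-1, 17, 0], [-1.2, 20, 0], [-1.4, 23, 0], [-1.6, 26, 0], [-1.8, 29, 0], [-2, 32, 0], [-2.2, 35, 0]], "spin": [0, 0, 0, 0, 0, 0, 0, 0, 0, 0, 0, 0]}}

```text
time: 17.45
tcp_pos: [0.6118, -0.1117, 0.0269]
eef_rot: [-0.0, 1.0, 0.03, -0.0]
ft_force: [-0.3, -2.6, 1.0]
grip_width: 0.429
```

Call:
{"op": "jog_arm", "data": {"grip": [145, 145, 145, 145, 145, 145, 145, 145, 145, 145, 145, 145], "slide": [[-0.2, 3, 0], [-0.4, 6, 0], [-0.5, 9, 0], [-0.7, 12, 0], [-0.9, 15, 0], [-1, 18, 0], [-1.2, 21, 0], [-1.4, 24, 0], [-1.6, 27, 0], [-1.8, 30, 0], [-2, 33, 0], [-2.2, 36, 0]], "spin": [0, 0, 0, 0, 0, 0, 0, 0, 0, 0, 0, 0]}}

```text
time: 18.65
tcp_pos: [0.6097, -0.0757, 0.0269]
eef_rot: [-0.0, 1.0, 0.03, -0.0]
ft_force: [-0.4, -0.3, -0.8]
grip_width: 0.432
```

Call:
{"op": "jog_arm", "data": {"grip": [145, 145, 145, 145, 145, 145, 145, 145, 145, 145, 145, 145], "slide": [[-0.2, 3, 0], [-0.4, 6, 0], [-0.5, 9, 0], [-0.7, 12, 0], [-0.9, 15, 0], [-1, 18, 0], [-1.2, 21, 0], [-1.4, 24, 0], [-1.6, 27, 0], [-1.8, 30, 0], [-2, 33, 0], [-2.2, 36, 0]], "spin": [0, 0, 0, 0, 0, 0, 0, 0, 0, 0, 0, 0]}}

```text
time: 19.85
tcp_pos: [0.6076, -0.0399, 0.027]
eef_rot: [0.0, 1.0, 0.03, 0.0]
ft_force: [0.6, -3.2, 1.8]
grip_width: 0.43
```

Call:
{"op": "jog_arm", "data": {"grip": [145, 145, 145, 145, 145, 145, 145, 145, 145, 145, 145, 145], "slide": [[-0.1, 2, 0], [-0.2, 4, 0], [-0.4, 6, 0], [-0.5, 8, 0], [-0.6, 10, 0], [-0.7, 12, 0], [-0.9, 14, 0], [-1, 16, 0], [-1.1, 18, 0], [-1.2, 20, 0], [-1.3, 22, 0], [-1.4, 24, 0]], "spin": [0, 0, 0, 0, 0, 0, 0, 0, 0, 0, 0, 0]}}

```text
time: 21.05
tcp_pos: [0.606, -0.0158, 0.0269]
eef_rot: [-0.0, 1.0, 0.03, -0.0]
ft_force: [-0.7, -1.0, 0.8]
grip_width: 0.431
```

Run:
```python
from h import *
shot("wrist","w7.png")
```

```text
(no output)
```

View pics/w7.png

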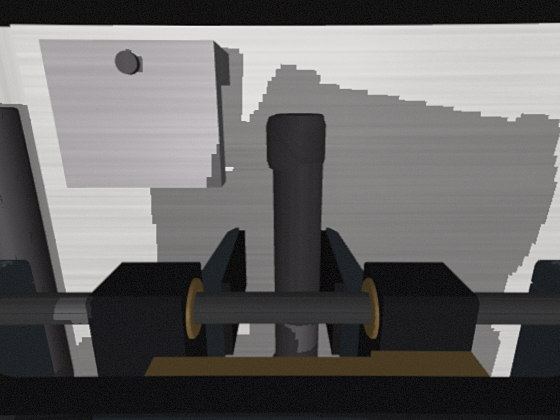

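The post (298,200) is straight against the rear finger, about 30 mm before the jaws. I'll continue in small steps.

Call:
{"op": "jog_arm", "data": {"grip": [145, 145, 145, 145, 145, 145, 145, 145, 145, 145], "slide": [[-0.1, 2, 0], [-0.2, 4, 0], [-0.4, 6, 0], [-0.5, 8, 0], [-0.6, 10, 0], [-0.7, 12, 0], [-0.9, 14, 0], [-1, 16, 0], [-1.1, 17, 0], [-1.1, 18, 0]], "spin": [0, 0, 0, 0, 0, 0, 0, 0, 0, 0]}}

```text
time: 22.1
tcp_pos: [0.605, 0.0021, 0.0269]
eef_rot: [-0.0, 1.0, 0.03, -0.0]
ft_force: [0.8, 0.0, -0.1]
grip_width: 0.433
```

Call:
{"op": "jog_arm", "data": {"grip": [145, 145, 145, 145], "slide": [[-0.1, 1, 0], [-0.2, 2, 0], [-0.2, 3, 0], [-0.3, 4, 0]], "spin": [0, 0, 0, 0]}}

```text
time: 22.5
tcp_pos: [0.6047, 0.0061, 0.0269]
eef_rot: [-0.0, 1.0, 0.03, 0.0]
ft_force: [0.1, -0.6, 0.2]
grip_width: 0.432
```

Call:
{"op": "jog_arm", "data": {"grip": [145, 145, 145], "slide": [[-0.1, 1, 0], [-0.2, 2, 0], [-0.2, 3, 0]], "spin": [0, 0, 0]}}

```text
time: 22.8
tcp_pos: [0.6045, 0.0091, 0.0269]
eef_rot: [-0.0, 1.0, 0.03, -0.0]
ft_force: [-1.0, 0.3, -0.1]
grip_width: 0.432
```

Call:
{"op": "jog_arm", "data": {"grip": [145, 145, 145], "slide": [[-0.1, 1, 0], [-0.2, 2, 0], [-0.2, 3, 0]], "spin": [0, 0, 0]}}

```text
time: 23.1
tcp_pos: [0.6043, 0.0121, 0.0269]
eef_rot: [0.0, 1.0, 0.03, -0.0]
ft_force: [0.0, 0.7, 0.2]
grip_width: 0.428
```

Call:
{"op": "jog_arm", "data": {"grip": [145, 145, 145], "slide": [[-0.1, 1, 0], [-0.2, 2, 0], [-0.2, 3, 0]], "spin": [0, 0, 0]}}

```text
time: 23.4
tcp_pos: [0.6042, 0.0139, 0.027]
eef_rot: [0.001, 1.0, 0.031, 0.0]
ft_force: [-1.2, -16.6, 0.4]
grip_width: 0.431
```

Caught: the force jumped to 16.6 N at the entry edge. I'll draw it back straight away.

Call:
{"op": "jog_arm", "data": {"grip": [145, 145, 145, 145, 145, 145, 145, 145, 145, 145, 145, 145], "slide": [[0.2, -3, 0], [0.4, -6, 0], [0.6, -10, 0], [0.9, -14, 0], [1, -17, 0], [1.2, -20, 0], [1.4, -23, 0], [1.6, -27, 0], [1.9, -31, 0], [2.1, -35, 0], [2.3, -39, 0], [2.6, -43, 0]], "spin": [0, 0, 0, 0, 0, 0, 0, 0, 0, 0, 0, 0]}}

```text
time: 24.6
tcp_pos: [0.6067, -0.0284, 0.0269]
eef_rot: [0.0, 1.0, 0.03, -0.0]
ft_force: [-0.7, 0.6, 0.2]
grip_width: 0.432
```

Call:
{"op": "jog_arm", "data": {"grip": [145, 145, 145, 145, 145, 145, 145], "slide": [[0.2, -4, 0], [0.5, -8, 0], [0.7, -12, 0], [1, -16, 0], [1.1, -18, 0], [1.2, -20, 0], [1.2, -20, 0]], "spin": [0, 0, 0, 0, 0, 0, 0]}}

```text
time: 25.3
tcp_pos: [0.6079, -0.0482, 0.0269]
eef_rot: [0.0, 1.0, 0.03, 0.0]
ft_force: [-0.2, -0.1, -0.5]
grip_width: 0.433
```

Run:
```python
from h import *
shot("wrist","w8.png")
```

```text
(no output)
```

View pics/w8.png

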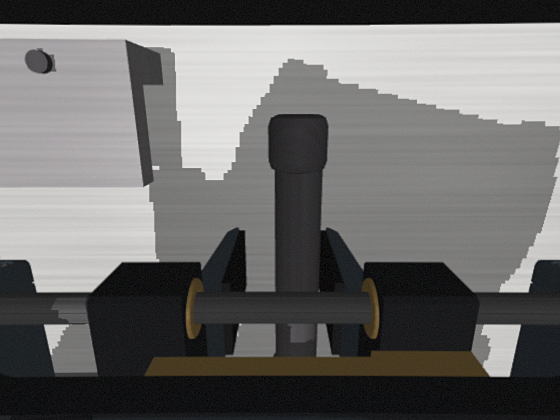

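The post (298,200) is clear of the jaws between the fingers. I'll lower slightly, grip and lift.

Call:
{"op": "jog_arm", "data": {"grip": [145, 255, 255, 255, 255, 255, 255, 255, 255, 255], "slide": [[0, 0, -4.5], [0, 0, -4.5], [0, 0, -4.5], [0, 0, -4.5], [0, 0, -4.5], [0, 0, -4.5], [0, 0, 5], [0, 0, 25], [0, 0, 55], [0, 0, 90]], "spin": [0, 0, 0, 0, 0, 0, 0, 0, 0, 0]}}

```text
time: 26.35
tcp_pos: [0.6069, -0.0477, 0.1176]
eef_rot: [-0.0, 1.0, 0.03, -0.001]
ft_force: [0.1, -0.8, -4.5]
grip_width: 0.255
```

Call:
{"op": "jog_arm", "data": {"grip": [255, 255, 255, 255, 255, 255, 255, 255, 255, 255, 255, 255], "slide": [[-5, 20, 40], [-15, 55, 50], [-25, 95, 50], [-37, 135, 50], [-48, 175, 50], [-60, 215, 50], [-70, 255, 50], [-80, 295, 50], [-90, 330, 50], [-100, 365, 50], [-110, 395, 50], [-113, 410, 50]], "spin": [0, 0, 0, 0, 0, 0, 0, 0, 0, 0, 0, 0]}}

```text
time: 27.55
tcp_pos: [0.4932, 0.3642, 0.1672]
eef_rot: [-0.0, 1.0, 0.031, -0.0]
ft_force: [0.0, -0.8, -4.4]
grip_width: 0.257
```

Run:
```python
from h import *
for c in ["scene","side","wrist"]:
    shot(c,c+"9.png"); ci=robot.camera_info(c)
    for r in robot.tip_of("tray",c)[:1]: print(c,r["p"],r["centre"],onz(ci,r["centre"],0).round(3))
s=robot.observe(); print(s["time"],s["tcp_pos"],s["ft_force"],s["grip_width"])
```

```text
scene 0.66 [433.5, 319.5] [0.501 0.362 0.   ]
side 0.66 [259.2, 172.3] [0.49  0.358 0.   ]
27.85 [0.49515129 0.36095348 0.16698888] [ 0.43829213 -0.08590699 -4.20054115] 0.2564279855529896
```

View pics/wrist9.png

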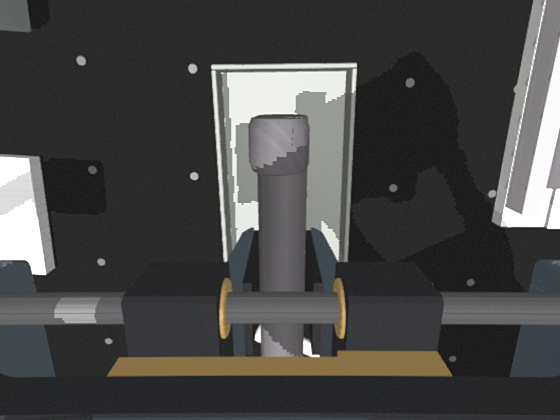

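The post is held (ends at (280,140) and (285,340)) and sits centred over the tray. I'll lower it.

Call:
{"op": "jog_arm", "data": {"grip": [255, 255, 255, 255, 255, 255, 255, 255], "slide": [[0, 0, -30], [0, 0, -65], [0, 0, -100], [0, 0, -125], [0, 0, -140], [0, 0, -147], [0, 0, -149], [0, 0, -150]], "spin": [0, 0, 0, 0, 0, 0, 0, 0]}}

```text
time: 28.65
tcp_pos: [0.4956, 0.3622, 0.0178]
eef_rot: [-0.0, 1.0, 0.03, 0.001]
ft_force: [0.1, 0.8, -3.7]
grip_width: 0.256
```

Call:
{"op": "jog_arm", "data": {"grip": [255, 255, 255, 255], "slide": [[0, 0, -1], [0, 0, -2], [0, 0, -3], [0, 0, -4]], "spin": [0, 0, 0, 0]}}

```text
time: 29.05
tcp_pos: [0.495, 0.3621, 0.0131]
eef_rot: [-0.0, 1.0, 0.03, 0.0]
ft_force: [0.1, -0.1, -3.5]
grip_width: 0.254
```

Call:
{"op": "jog_arm", "data": {"grip": [255, 255, 255, 255], "slide": [[0, 0, -1], [0, 0, -2], [0, 0, -2.5], [0, 0, -3]], "spin": [0, 0, 0, 0]}}

```text
time: 29.45
tcp_pos: [0.4949, 0.362, 0.0098]
eef_rot: [0.0, 1.0, 0.03, -0.0]
ft_force: [0.1, 0.7, -5.2]
grip_width: 0.256
```

Call:
{"op": "jog_arm", "data": {"grip": [255, 255, 255], "slide": [[0, 0, -0.7], [0, 0, -1.3], [0, 0, -2]], "spin": [0, 0, 0]}}

```text
time: 29.75
tcp_pos: [0.4949, 0.362, 0.0079]
eef_rot: [-0.0, 1.0, 0.03, 0.0]
ft_force: [-0.9, -0.8, -4.0]
grip_width: 0.258
```

Call:
{"op": "jog_arm", "data": {"grip": [255, 255, 255], "slide": [[0, 0, -0.6], [0, 0, -1.2], [0, 0, -1.6]], "spin": [0, 0, 0]}}

```text
time: 30.05
tcp_pos: [0.4949, 0.362, 0.0063]
eef_rot: [-0.0, 1.0, 0.03, 0.0]
ft_force: [-1.3, -0.8, 2.5]
grip_width: 0.254
```

Call:
{"op": "jog_arm", "data": {"grip": [180, 150, 140, 140, 140, 140, 140, 140, 140, 140, 140, 140], "slide": [[0, 0, 0], [0, 0, 0], [0, 0, 0], [0, 0, 0], [0, 0, 0], [0, 0, 0], [0, 0, 15], [0, 0, 40], [0, 0, 80], [0, 0, 120], [0, 0, 155], [0, 0, 155]], "spin": [0, 0, 0, 0, 0, 0, 0, 0, 0, 0, 0, 0]}}

```text
time: 31.25
tcp_pos: [0.4971, 0.3634, 0.1674]
eef_rot: [-0.002, 1.0, 0.03, 0.004]
ft_force: [-0.1, -0.3, -0.8]
grip_width: 0.452
```

Call:
{"op": "jog_arm", "data": {"grip": [140, 140, 140, 140, 140, 140, 140, 140], "slide": [[20, -45, 30], [40, -90, 50], [55, -130, 50], [70, -170, 50], [80, -200, 50], [85, -220, 50], [85, -220, 50], [85, -220, 50]], "spin": [0, 0, 0, 0, 0, 0, 0, 0]}}

```text
time: 32.05
tcp_pos: [0.5797, 0.1419, 0.2116]
eef_rot: [-0.0, 1.0, 0.03, -0.0]
ft_force: [0.7, 0.3, 0.6]
grip_width: 0.455
```

Run:
```python
from h import *
s=robot.observe(); print(s["time"],s["tcp_pos"],s["ft_force"])
a=shot("scene"); b=shot("wrist")
for c in ["scene"]:
    ci=robot.camera_info(c)
    for r in robot.tip_of("post_a",c)[:3]: print(r["p"],r["centre"],onz(ci,r["centre"],.02).round(3))
sc=cv2.resize(a[190:400,170:510],(560,346),interpolation=cv2.INTER_CUBIC)
im=np.vstack([sc,cv2.resize(b,(560,420))[:250]]); cv2.imwrite("pics/end.png",cv2.cvtColor(im,cv2.COLOR_RGB2BGR))
```

```text
32.05 [0.57969363 0.14193034 0.21160237] [0.72265605 0.27057405 0.56434015]
0.69 [436.1, 311.9] [0.499 0.362 0.02 ]
0.55 [312.6, 268.4] [0.584 0.115 0.02 ]
0.32 [226.0, 292.0] [0.759 0.045 0.02 ]
```

Run:
```python
from h import *
p=np.load("plate.npy"); shot("wrist"); ci=robot.camera_info("wrist"); c,s=np.cos(p[2]),np.sin(p[2])
for r in robot.trace("post_a","wrist")[:3]:
    m=np.argwhere(r["region"])[:,::-1]; w=np.array([onz(ci,q,.027)[:2] for q in m])-p[:2]
    print(round(r["p"],2),len(m),"plate y",np.percentile(-s*w[:,0]+c*w[:,1],[2,50,98]).round(4),"x",np.percentile(c*w[:,0]+s*w[:,1],[1,99]).round(3))
for n in ["carton_a","driver","tape","lens"]:
  for cam in ["side"]:
    shot(cam); print(n,[(round(q["p"],2),onz(robot.camera_info(cam),q["centre"],0).round(3)[:2]) for q in robot.tip_of(n,cam)[:2]])
print(robot.finish_job())
```

```text
0.97 2695 plate y [0.3302 0.3439 0.3579] x [-0.13  -0.005]
carton_a [(0.76, array([ 0.715, -0.396])), (0.75, array([ 0.308, -0.389]))]
driver [(0.82, array([ 0.501, -0.384]))]
tape [(0.52, array([0.752, 0.255]))]
lens [(0.56, array([0.599, 0.18 ])), (0.48, array([0.754, 0.027]))]
the job is handed in; nothing more can be done
None
```

The job is done and handed in, at about 32 s on the robot's clock.

- **True post (the front one):** I rolled it from behind under the jaws at about 1 N or less, stepped behind it, and rolled it into the groove without lifting it.
- **Swollen post (the rear one):** I rolled it up to the jaws, where it caught at the entry edge. The force reached 16.6 N within that 3 mm step, more than I would have liked. I drew it back at once to about 60 mm before the jaws, gripped it, and laid it in the grey tray.

**Last checks:**
- Before I left the true post, its silhouette matched a centre at y ≈ 109 mm of the plate and 27 mm above the table. That is at the low edge of the allowed 109–114 mm.
- At the end the scene camera found a post near the groove (p 0.55, consistent within its accuracy) and one in the tray at about (0.499, 0.362).
- The side camera found the cartons, driver, tape and lens within about 15 mm of their first positions, which is within the networks' scatter.

**Checks that failed or disagreed:**
- The final combined picture could not be viewed, because the 12-picture limit was reached.
- The last wrist-camera check reported only the post in the tray, so the groove was not confirmed a second time from near.
- The side camera's top lens detection was false, at (0.60, 0.18). Its second matched the lens's first position.

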